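Load the reagent bottles into the carrying tray

ROBOT

A 7-joint arm with a two-finger parallel gripper is mounted at the origin on a cart in front of the work surface, level with it; the furniture and walls round the work are solid. World frame = base frame: x ahead of the robot, y to its left, z up, the work surface at z = 0. Lengths are in m, angles in rad, forces in N, time in s.
With the tool pointing down it reaches from about 0.35 to 0.9 m from the base axis. Payload 8.1 kg.
Tool frame: the origin (TCP) lies where the fingers leave the gripper's body, on its centre line; the fingertips stand 66 mm ahead of it and the grasp point (between the pads) lies 47 mm ahead of it; z points along the fingers, y is the line along which they close (so a half turn about z gives the same grasp; the last joint's range is limited). The gripper opens to 92 mm and grips with 3 to 60 N. Pads are 19 mm wide; open, the fingers measure 130 mm over their backs; the gripper's body (75 mm by 190 mm) begins 47 mm behind the grasp point.
Start: joints at [1.219, 0.434, 0.025, 1.573, -0.012, 1.134, -0.075], TCP at [0.154, -0.606, 0.292] pointing down, gripper open.
Joint ranges: [-2.62, 2.62], [-0.44, 2.09], [-1.27, 1.32], [0.08, 2.57], [-1.32, 4.46], [0.12, 2], [-2.74, 2.74]. Speed limits (rad/s): [2.22, 2.22, 3.01, 3.01, 3.14, 3.14, 3.14].

INTERFACE

Orientations are given as a rotation vector (axis times angle).
In Python, from cell import arm gives the robot as it stands.
- The arm moves only by the tool send_rows, never from a script. Its argument "motion" is text: rows parted by semicolons, each of 7 numbers parted by spaces: the closure, from 0 (fully open) to 1 (shut), then the shift along the world's x, y, z in m, then the turn, a rotation vector about the world's x, y, z in degrees. A call has 1 to 5 rows; each row shifts and turns the commanded pose from where the row before left it; what a row does not reach is not made up. A row lasts 1/8 s, in which the tool goes at most 62.5 mm and 10.7 degrees, less where a joint would pass 70% of its speed; a pose out of reach is approached as far as the arm can. A call is refused whole if a number of a shift passes 0.0625 or a number of a turn 10.7, either way. A call with a gripper value outside its range is refused whole. The fingers move at their own pace and stop on an object; "force" is the grip in N (left out, the last holds). Time passes only in rows, so rows that do not move let the fingers close. It gives the time, the measured TCP pose, the force, the opening and the grip force at its end, in the units of the state.
- arm.observe(): the state, without advancing time (a new reading comes with each control period).
- arm.get_image(name): name is "side" or "top"; returns (picture, depth): 400x640x3 uint8, blue, green, red; 400x640 float32, m along the optical axis (not along the pixel's ray), 0 where there is no reading.
- arm.camera_model(name): a dict with "fx", "fy", "cx", "cy" (pixels), "D" ([k1, k2, p1, p2, k3] as OpenCV has them; the pictures are not rectified), "view" (4x4, takes a point from world to camera coordinates). Camera axes: x right, y down, z forward; pixel columns grow to the right and rows downward; lengths in m; the calibration is good to about 2 mm. A picture is of the moment at which its call begins. camera_model takes no time and is no camera call.
- arm.sign_off(): hands the job in; it is judged then, once.
The state is a dict: "clock": time; "joints": joint angles; "dq": joint speeds; "joint_efforts": joint torques, N m; "position": TCP position; "ee_rot": TCP orientation; "force": force on the tool from outside, world axes, zero at the start; "ft_torque": the same for the moment, N m; "width": opening from 0.0 (shut) to 1.0 (fully open); "gripper_force": force on a finger pad.
Only numpy, scipy, OpenCV 4.12 (cv2) and the standard library are available. Lean on these libraries where they do the work, as an engineer would, in place of code of your own. Each camera call takes 0.05 s, during which the arm holds its last target. There are 200 camera calls.

TASK

Gather the three shouldered reagent bottles that stand in the open on the worktop, left of the white carrying tray (not those stored at the back under the shelf), into that tray: the small bottle in the smallest round nest, the middle one in the middle nest and the large one in the largest, each standing upright on the bottom of its nest. The two straight-sided powder jars look similar but stay where they stand; keep everything upright.

Things in the scene. Friction and masses are not known exactly. Their poses are not given: they have to be found in the camera images.
- bottle_small: Small brown shouldered reagent bottle with a narrower black screw cap: body 34 mm in diameter up to 43 mm, cap about 25 mm in diameter, 61 mm high in all, about 70 g; the bottle stands upright, its axes' origin is the centre of its underside, z up along it (yaw is of no account: it is round). It can be gripped round the body or the cap.
- bottle_medium: Middle-sized white shouldered reagent bottle with a narrower yellow screw cap: body 48 mm in diameter up to 66 mm, cap about 33 mm in diameter, 94 mm high in all, about 160 g; the bottle stands upright, its axes' origin is the centre of its underside, z up along it (yaw is of no account: it is round). It can be gripped round the body or the cap.
- bottle_large: Large white shouldered reagent bottle with a narrower dark purple screw cap: body 60 mm in diameter up to 77 mm, cap about 33 mm in diameter, 109 mm high in all, about 260 g; the bottle stands upright, its axes' origin is the centre of its underside, z up along it (yaw is of no account: it is round). It can be gripped round the body or the cap.
- jar_small: Straight-walled glass powder jar, its lid nearly as wide as the jar: 48 mm in diameter, 61 mm high. Does not belong on the tray. Origin: centre of its underside, z up.
- jar_large: Straight-walled glass powder jar, its lid nearly as wide as the jar: 60 mm in diameter, 76 mm high. Does not belong on the tray. Origin: centre of its underside, z up.
- carry_tray: White enamel carrying tray, fixed, 180 mm (its x) by 310 mm (its y), rim 25 mm high, inner floor about 5 mm above the worktop. Origin: centre of its underside. The three nests stand in a row along its y axis, 92 mm apart, within 4 mm of its middle line; any nest may be in any of the three places.
- nest_small: Smallest grey plastic round bottle nest (open cup): inside 46 mm in diameter at the bottom, widening to 54 mm at the mouth, 60 mm outside, 15 mm deep inside above a 3 mm base; the outer rim is 18 mm above its origin, which is the centre of its underside; fixed, level, standing on the tray floor in one of the tray's three places.
- nest_medium: Middle grey plastic round bottle nest (open cup): inside 60 mm in diameter at the bottom, widening to 68 mm at the mouth, 74 mm outside, 15 mm deep inside above a 3 mm base; the outer rim is 18 mm above its origin, which is the centre of its underside; fixed, level, standing on the tray floor in one of the tray's three places.
- nest_large: Largest grey plastic round bottle nest (open cup): inside 72 mm in diameter at the bottom, widening to 80 mm at the mouth, 86 mm outside, 15 mm deep inside above a 3 mm base; the outer rim is 18 mm above its origin, which is the centre of its underside; fixed, level, standing on the tray floor in one of the tray's three places.

How it is judged:
By the outcome, as a careful person would: the job done as asked, in the order asked, and still so for the second after the job is handed in, with the robot touching nothing.
It also fails if it takes over 90 s, if anything falls off the work surface, if the arm or the gripper's body presses on something with over 40 N, if the wrist force passes 120 N, or if a joint passes its speed limit or range.

## Working session

There is one attempt and no reset: what is moved stays moved. The work goes in short steps, Python scripts to look and compute and a tool call to move; the robot and the scene stay as the last step left them, time stands still between calls to the robot, and variables do not carry over. Pictures are saved under pics/ and viewed, at most 14 in all, crops included, and the job is handed in when it is done.

Besides the shell and the picture viewer there is one more tool, called after ">>>" as name(argument=value, ...) on one line, values as JSON. send_rows: Moves the arm, as the interface text tells. Its arguments: {"type":"object","properties":{"motion":{"type":"string"},"force":{"type":"number"}},"required":["motion"]}

```bash
mkdir -p pics; ls
cat > h.py <<'E'
import numpy as np, cv2
from cell import arm
def grab(n,tag):
    im,d=arm.get_image(n); np.savez(f'{tag}.npz',im=im,d=d); cv2.imwrite(f'pics/{tag}.png',im); return im,d
def world(n,uv,z):
    m=arm.camera_model(n);K=np.array([[m['fx'],0,m['cx']],[0,m['fy'],m['cy']],[0,0,1]])
    uv=np.asarray(uv,float).reshape(-1,1,2);p=cv2.undistortPoints(uv,K,np.array(m['D'])).reshape(-1,2)
    z=np.asarray(z,float).reshape(-1,1);c=np.c_[p*z,z,np.ones(len(z))]
    return (c@np.linalg.inv(np.array(m['view'])).T)[:,:3]
def cloud(n,d):
    v,u=np.nonzero(d>0);return np.c_[u,v],world(n,np.c_[u,v],d[v,u])
E
python3 - <<'E'
from h import *
for n in('side','top'):
    grab(n,n+'0');m=arm.camera_model(n);print(n,{k:np.round(m[k],3).tolist() for k in m})
print(arm.observe())
E
```

```text
pics
side {'fx': 444.946, 'fy': 444.946, 'cx': 325.623, 'cy': 202.06, 'D': [-0.07, 0.0, 0.0, 0.0, 0.0], 'view': [[-0.959, -0.282, 0.009, 0.509], [-0.137, 0.439, -0.888, 0.084], [0.246, -0.853, -0.46, 1.058], [0.0, 0.0, 0.0, 1.0]]}
top {'fx': 506.488, 'fy': 506.488, 'cx': 317.285, 'cy': 200.631, 'D': [0.046, 0.0, 0.0, 0.0, 0.0], 'view': [[-0.002, -1.0, 0.001, 0.079], [-0.998, 0.002, -0.066, 0.542], [0.066, -0.001, -0.998, 1.36], [0.0, 0.0, 0.0, 1.0]]}
{'clock': 0.1, 'joints': array([ 1.21942945,  0.43514934,  0.02498119,  1.57395234, -0.01160533,
        1.13399374, -0.07511391]), 'dq': array([-0.0010654 , -0.00312981,  0.00038206, -0.00292204, -0.00066664,
        0.00023146,  0.00010152]), 'joint_efforts': array([ 3.74531548e-03, -6.69135475e+01,  9.88028795e-01, -3.15147436e+01,
       -6.06593722e-02,  3.74877232e-02,  1.20597824e-04]), 'position': array([ 0.15375333, -0.60544243,  0.29154673]), 'ee_rot': array([-3.11602345e+00, -3.89447518e-01,  4.54382496e-04]), 'force': array([ 0.38267987, -0.03177159,  0.28358571]), 'ft_torque': array([-0.00679147, -0.00349447, -0.00265376]), 'gripper_force': 0.0, 'width': 1.003146629249004}
```

View pics/top0.png

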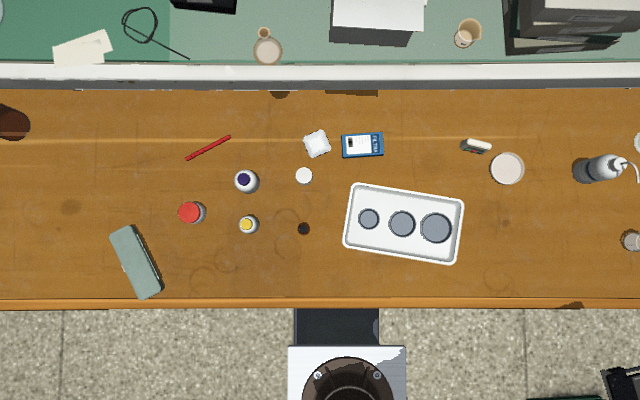

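View pics/side0.png

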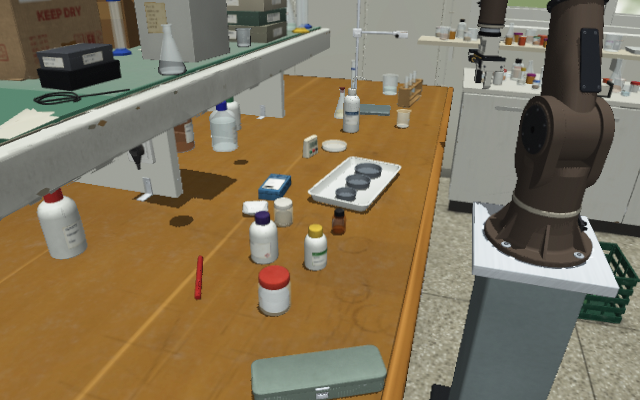

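The top view shows the purple cap (245,180), yellow cap (248,225) and small brown bottle (303,228). The white-lid jar is at (304,175) and the red-lid jar at (191,212). The nests are at (369,219) small, (402,223) medium and (436,228) large. The side view shows the same things standing upright. Next I'll measure them from both depth views.

```bash
cat > meas.py <<'E'
from h import *
from scipy.optimize import least_squares
def fit(p,r):
    return least_squares(lambda c:np.hypot(*(p-c).T)-r,p.mean(0),loss='soft_l1',f_scale=.002).x
if __name__=='__main__':
    C={}
    for n in('top','side'):
        f=np.load(n+'0.npz');C[n]=cloud(n,f['d'])
    uv,P=C['top']
    def at(u,v): return P[np.argmin(((uv-[u,v])**2).sum(1))]
    for k,px,rc,rb in[('large',(245,180),.0165,.030),('medium',(248,225),.0165,.024),('small',(303,228),.0125,.017),('jarS',(304,175),.024,.024),('jarL',(191,212),.03,.03)]:
        c=at(*px);print(k,'seed',c.round(3))
        for n in C:
            Q=C[n][1];m=(np.hypot(*(Q[:,:2]-c[:2]).T)<.055)&(Q[:,2]>.012)&(Q[:,2]<.14);Q=Q[m]
            top=np.percentile(Q[:,2],98);T=Q[Q[:,2]>top-.006]
            B=Q[(Q[:,2]<top*.6)]
            s=f' {n} top {top:.3f} capmid {((T.min(0)+T.max(0))/2)[:2].round(3)} mean {T.mean(0).round(3)} n{len(T)}'
            if n=='side' and len(B)>5:s+=f' bodyfit {fit(B[:,:2],rb).round(4)} n{len(B)}'
            print(s)
    for k,px,r in[('nS',(369,219),.03),('nM',(402,223),.037),('nL',(436,228),.043)]:
        c=at(*px);print(k,'floor',c.round(4))
        for n in C:
            Q=C[n][1];rr=np.hypot(*(Q[:,:2]-c[:2]).T);F=Q[(rr<r-.012)];R=Q[(rr<r+.008)&(Q[:,2]>.017)&(Q[:,2]<.03)]
            print(' ',n,'floorz',np.median(F[:,2]).round(4),'rim n',len(R),R.mean(0).round(4),((R.min(0)+R.max(0))/2).round(4),np.ptp(R,0).round(4),'fit',fit(R[:,:2],r-.0015).round(4))
    m=arm.camera_model('top')
    Q=C['top'][1];print('table',np.median(Q[(abs(Q[:,0]-.5)<.1)&(abs(Q[:,1]-.0)<.1)&(abs(Q[:,2])<.02)][:,2]))
E
python3 meas.py
python3 -c "
import cv2
a=cv2.imread('pics/top0.png')[130:280,170:480]
cv2.imwrite('pics/crop1.png',cv2.resize(a,None,fx=2.5,fy=2.5,interpolation=2))"
```

```text
large seed [0.589 0.263 0.107]
 top top 0.112 capmid [0.592 0.267] mean [0.592 0.267 0.109] n101
 side top 0.107 capmid [0.593 0.269] mean [0.591 0.271 0.106] n118 bodyfit [0.5934 0.2662] n573
medium seed [0.474 0.256 0.094]
 top top 0.097 capmid [0.477 0.261] mean [0.478 0.262 0.094] n76
 side top 0.093 capmid [0.477 0.263] mean [0.476 0.265 0.091] n107 bodyfit [0.4777 0.2607] n391
small seed [0.467 0.116 0.058]
 top top 0.066 capmid [0.466 0.116] mean [0.466 0.116 0.063] n41
 side top 0.060 capmid [0.465 0.116] mean [0.465 0.118 0.058] n53 bodyfit [0.465  0.1149] n123
jarS seed [0.607 0.113 0.059]
 top top 0.065 capmid [0.607 0.115] mean [0.607 0.114 0.062] n141
 side top 0.060 capmid [0.607 0.117] mean [0.606 0.118 0.058] n146 bodyfit [0.608  0.1135] n163
jarL seed [0.509 0.407 0.071]
 top top 0.080 capmid [0.509 0.414] mean [0.509 0.414 0.077] n244
 side top 0.077 capmid [0.509 0.413] mean [0.508 0.415 0.075] n507 bodyfit [0.5098 0.4111] n475
nS floor [ 0.4919 -0.0632  0.005 ]
  top floorz 0.008 rim n 96 [ 0.4929 -0.0604  0.0212] [ 0.4928 -0.0603  0.0226] [0.0571 0.0576 0.0111] fit [ 0.4928 -0.0609]
  side floorz 0.0058 rim n 71 [ 0.491  -0.0605  0.0195] [ 0.4922 -0.0601  0.0199] [0.0579 0.0609 0.0057] fit [ 0.4925 -0.0603]
nM floor [ 0.4807 -0.1526  0.009 ]
  top floorz 0.0077 rim n 111 [ 0.4799 -0.1544  0.0221] [ 0.4792 -0.1516  0.0232] [0.073  0.0725 0.0122] fit [ 0.479 -0.151]
  side floorz 0.0056 rim n 79 [ 0.4762 -0.1507  0.0193] [ 0.4788 -0.1518  0.0201] [0.0729 0.0782 0.0061] fit [ 0.4785 -0.1519]
nL floor [ 0.467  -0.2456  0.0051]
  top floorz 0.0077 rim n 148 [ 0.4659 -0.2488  0.022 ] [ 0.4683 -0.2484  0.0227] [0.0837 0.096  0.011 ] fit [ 0.4679 -0.2419]
  side floorz 0.0057 rim n 85 [ 0.4678 -0.2473  0.0195] [ 0.4669 -0.2475  0.0211] [0.084  0.0976 0.0081] fit [ 0.4669 -0.2426]
table 0.0008827669379134484
```

View pics/crop1.png

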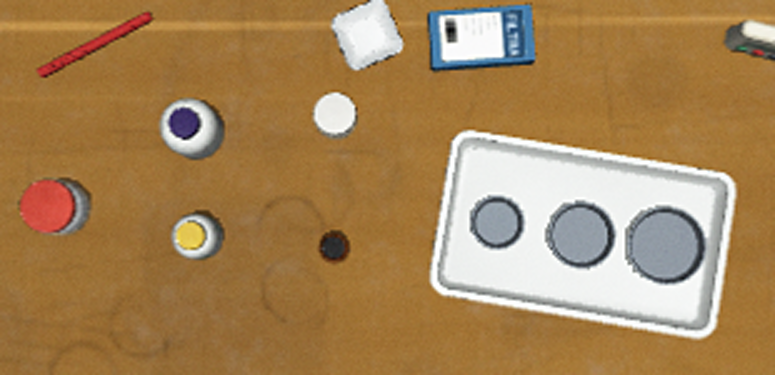

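Both views agree to within 2–3 mm, and heights match the text.

| Item | x | y |
|---|---|---|
| Bottle, small | 0.4655 | 0.1155 |
| Bottle, medium | 0.4777 | 0.261 |
| Bottle, large | 0.593 | 0.2665 |
| Nest, small | 0.4927 | -0.0606 |
| Nest, medium | 0.4788 | -0.1515 |
| Nest, large | 0.4672 | -0.2422 |

Nest spacing is 92 mm, as stated. I'll grip the bodies above nest-rim height, with the closing axis diagonal to keep clear of neighbours.

>>> send_rows(motion="0 0.05 0.035 0 0 0 10.2; 0 0.05 0.035 0 0 0 10.2; 0 0.05 0.035 0 0 0 10.2; 0 0.05 0.035 0 0 0 0; 0 0.05 0.035 0 0 0 0", force=20)

```text
clock: 0.72
position: [0.405, -0.4295, 0.292]
ee_rot: [-2.904, -1.198, 0.0]
force: [1.4, -1.4, 0.9]
width: 1.0
gripper_force: 0.0
```

>>> send_rows(motion="0 0.0067 0.06 0 0 0 0; 0 0.0067 0.06 0 0 0 0; 0 0.0067 0.06 0 0 0 0; 0 0.0067 0.06 0 0 0 0; 0 0.0067 0.06 0 0 0 0")

```text
clock: 1.35
position: [0.4371, -0.1288, 0.2922]
ee_rot: [2.904, 1.198, -0.0]
force: [2.3, 0.1, 0.4]
width: 0.999
gripper_force: 0.0
```

>>> send_rows(motion="0 0.0067 0.06 0 0 0 0; 0 0.0067 0.06 0 0 0 0; 0 0.0067 0.06 0 0 0 0; 0 0.0067 0.06 -0.01 0 0 0; 0 0 0 0 0 0 0")

```text
clock: 1.98
position: [0.4634, 0.1143, 0.2817]
ee_rot: [-2.897, -1.209, 0.0]
force: [-0.8, -0.3, -0.0]
width: 1.003
gripper_force: 0.0
```

>>> send_rows(motion="0 0.002 0.001 -0.055 0 0 0; 0 0 0 -0.055 0 0 0; 0 0 0 -0.045 0 0 0; 0 0 0 -0.025 0 0 0; 0 0 0 -0.013 0 0 0")

```text
clock: 2.6
position: [0.4655, 0.109, 0.0879]
ee_rot: [2.904, 1.197, -0.004]
force: [0.7, 1.2, 0.1]
width: 0.999
gripper_force: 0.0
```

>>> send_rows(motion="0 0 0 0 0 0 0; 1 0 0 0 0 0 0; 1 0 0 0 0 0 0; 1 0 0 0 0 0 0; 1 0 0 0 0 0 0", force=15)

```text
clock: 3.22
position: [0.4663, 0.1102, 0.0896]
ee_rot: [2.904, 1.198, 0.001]
force: [-0.1, -0.1, 0.3]
width: 0.613
gripper_force: 0.0
```

>>> send_rows(motion="1 0 0 0 0 0 0; 1 0 0 0 0 0 0; 1 0 0 0 0 0 0; 1 0 0 0 0 0 0; 1 0 0 0 0 0 0")

```text
clock: 3.85
position: [0.4661, 0.1103, 0.0892]
ee_rot: [-2.904, -1.199, 0.0]
force: [-0.7, 1.6, 0.4]
width: 0.363
gripper_force: 15.0
```

>>> send_rows(motion="1 0 0 0.02 0 0 0; 1 0 0 0.04 0 0 0; 1 0.008 -0.043 0 0 0 0; 1 0.008 -0.043 0 0 0 0; 1 0.0082 -0.0434 0 0 0 0")

```text
clock: 4.47
position: [0.4905, -0.0206, 0.1493]
ee_rot: [2.904, 1.199, 0.0]
force: [1.0, 0.4, -0.7]
width: 0.367
gripper_force: 15.0
```

>>> send_rows(motion="1 0 -0.0434 0 0 0 0; 1 0 0 0 0 0 0; 1 0 0 0 0 0 0")

```text
clock: 4.85
position: [0.4903, -0.0622, 0.1492]
ee_rot: [-2.904, -1.198, -0.0]
force: [-1.0, -0.0, -0.8]
width: 0.369
gripper_force: 15.0
```

Run:
```python
from meas import *
o=arm.observe();print(o['position'],o['width'],o['gripper_force'])
p=o['position'];_,d=grab('side','side1');uv,Q=cloud('side',d)
zb=p[2]-.088
r=np.hypot(*(Q[:,:2]-p[:2]).T)
B=Q[(r<.035)&(Q[:,2]>zb-.008)&(Q[:,2]<zb+.018)]
print(len(B),B[:,2].min(),B.mean(0),fit(B[:,:2],.017))
a=cv2.imread('pics/side1.png')[120:300,240:480];cv2.imwrite('pics/s1c.png',cv2.resize(a,None,fx=2.5,fy=2.5))
```

```text
[ 0.49026844 -0.0622165   0.14916788] 0.3690112243623561 15.000053197145462
83 0.05751925480345882 [ 0.49004442 -0.04801056  0.06914912] [ 0.49213217 -0.06128622]
```

View pics/s1c.png

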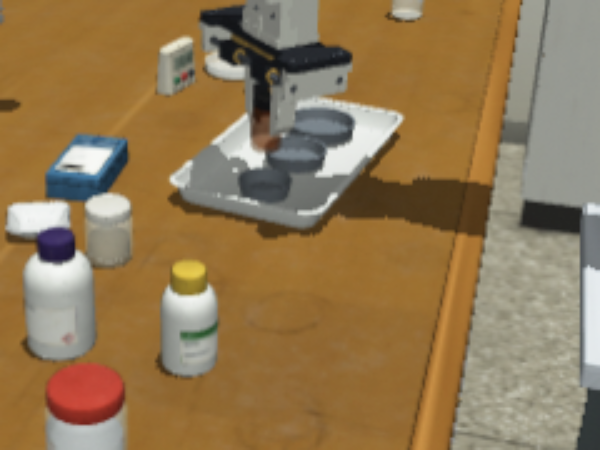

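The bottle hangs straight in the fingers, centred at (0.492, -0.061), which is within 1 mm of the small nest. Lowering it now.

>>> send_rows(motion="1 0 0 -0.025 0 0 0; 1 0 0 -0.015 0 0 0; 1 0 0 -0.008 0 0 0; 1 0 0 -0.0035 0 0 0; 1 0 0 0 0 0 0")

```text
clock: 5.52
position: [0.4905, -0.0624, 0.0979]
ee_rot: [2.904, 1.199, 0.0]
force: [-0.2, -0.4, -0.9]
width: 0.365
gripper_force: 15.0
```

>>> send_rows(motion="0.3 0 0 0 0 0 0; 0.3 0 0 0 0 0 0; 0.3 0 0 0 0 0 0; 0.3 0 0 0 0 0 0; 0.3 0 0 0.02 0 0 0")

```text
clock: 6.15
position: [0.4895, -0.0626, 0.117]
ee_rot: [-2.903, -1.198, 0.004]
force: [-0.6, 0.1, -0.2]
width: 0.704
gripper_force: 0.0
```

>>> send_rows(motion="0 0 0 0.045 0 0 0; 0 0 0 0.055 0 0 0; 0 -0.002 0.054 0 0 0 0; 0 -0.002 0.054 0 0 0 0; 0 -0.002 0.054 0 0 0 0")

```text
clock: 6.78
position: [0.4843, 0.1007, 0.2181]
ee_rot: [2.904, 1.197, 0.001]
force: [1.6, 0.1, 0.3]
width: 1.003
gripper_force: 0.0
```

>>> send_rows(motion="0 -0.002 0.054 0 0 0 0; 0 -0.002 0.054 0 0 0 0; 0 -0.0028 0.0538 0 0 0 0; 0 0 0 0 0 0 0; 0 0 0 0 0 0 0")

```text
clock: 7.4
position: [0.4774, 0.2607, 0.2174]
ee_rot: [2.903, 1.199, -0.001]
force: [0.4, -0.1, -0.1]
width: 0.998
gripper_force: 0.0
```

Run:
```python
from meas import *
print(arm.observe()['position'])
for n in('side','top'):
    _,d=grab(n,n+'2');uv,Q=cloud(n,d)
    r=np.hypot(*(Q[:,:2]-[.4925,-.061]).T);B=Q[(r<.024)&(Q[:,2]>.028)]
    print(n,len(B),B[:,2].max(),B[B[:,2]>.055].mean(0),fit(B[B[:,2]<.05][:,:2],.017) if n=='side' else '')
```

```text
[0.47742151 0.26073697 0.21743576]
side 54 0.043725063948753196 [nan nan nan] [ 0.49308307 -0.06029349]
top 136 0.07596106278973203 [ 0.49228016 -0.05912054  0.06686511] <stdin>:6: RuntimeWarning: Mean of empty slice.
  ret = um.true_divide(
```

View pics/side2.png

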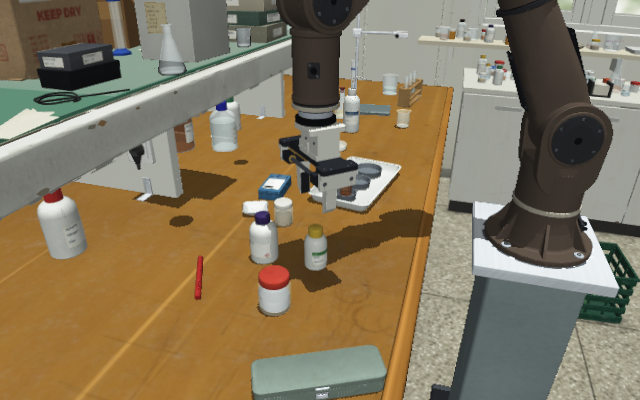

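The small bottle stands in its nest at (345,190), with its top at about 0.067 m (0.069 m expected). The gripper is above the medium bottle at (316,247), so I'll descend and grip.

>>> send_rows(motion="0 0 0 -0.05 0 0 0; 0 0 0 -0.04 0 0 0; 0 0 0 -0.02 0 0 0; 0 0 0 -0.0085 0 0 0; 1 0 0 0 0 0 0", force=20)

```text
clock: 8.12
position: [0.4779, 0.2605, 0.0993]
ee_rot: [2.904, 1.197, -0.0]
force: [0.1, -0.8, 0.3]
width: 0.938
gripper_force: 0.0
```

>>> send_rows(motion="1 0 0 0 0 0 0; 1 0 0 0 0 0 0; 1 0 0 0 0 0 0; 1 0 0 0 0 0 0; 1 0 0 0 0 0 0")

```text
clock: 8.75
position: [0.4777, 0.2613, 0.0995]
ee_rot: [2.904, 1.199, 0.001]
force: [-0.3, 0.0, 4.2]
width: 0.52
gripper_force: 20.0
```

>>> send_rows(motion="1 0 0 0 0 0 0; 1 0 0 0 0 0 0")

```text
clock: 9.0
position: [0.4777, 0.2613, 0.0995]
ee_rot: [2.904, 1.199, 0.001]
force: [-1.0, -1.7, 4.9]
width: 0.52
gripper_force: 20.0
```

>>> send_rows(motion="1 0 0 0.02 0 0 0; 1 0 0 0.05 0 0 0; 1 0 -0.01 0.04 0 0 0; 1 0 -0.04 0 0 0 0; 1 0 -0.055 0 0 0 0")

```text
clock: 9.62
position: [0.4775, 0.1563, 0.2096]
ee_rot: [-2.902, -1.202, -0.002]
force: [0.6, -0.7, -2.3]
width: 0.517
gripper_force: 20.0
```

>>> send_rows(motion="1 0 -0.055 0 0 0 0; 1 0 -0.055 0 0 0 0; 1 0 -0.055 0 0 0 0; 1 0.001 -0.055 0 0 0 0; 1 0 -0.05 0 0 0 0")

```text
clock: 10.25
position: [0.4781, -0.1159, 0.209]
ee_rot: [2.904, 1.198, -0.001]
force: [1.4, -0.3, -1.6]
width: 0.518
gripper_force: 20.0
```

>>> send_rows(motion="1 0 -0.0325 0 0 0 0; 1 0 0 -0.02 0 0 0; 1 0 0 -0.02 0 0 0; 1 0 0 0 0 0 0; 1 0 0 0 0 0 0")

```text
clock: 10.88
position: [0.4788, -0.1461, 0.1696]
ee_rot: [2.904, 1.199, 0.0]
force: [0.6, 0.3, -1.9]
width: 0.522
gripper_force: 20.0
```

```bash
cat > chk.py <<'E'
from meas import *
import sys
tag,h,rb=sys.argv[1],float(sys.argv[2]),float(sys.argv[3])
o=arm.observe();p=o['position'];print(p,o['width'],o['gripper_force'],o['force'])
_,d=grab('side',tag);uv,Q=cloud('side',d);zb=p[2]-h
r=np.hypot(*(Q[:,:2]-p[:2]).T)
B=Q[(r<rb+.015)&(Q[:,2]>zb-.01)&(Q[:,2]<zb+.025)]
print(len(B),'bottom',np.percentile(B[:,2],2),'exp',zb,'fit',fit(B[:,:2],rb))
a=cv2.imread(f'pics/{tag}.png')[120:300,240:480];cv2.imwrite(f'pics/{tag}c.png',cv2.resize(a,None,fx=2.5,fy=2.5))
E
python3 chk.py side3 .099 .024
```

```text
[ 0.4787847  -0.14612105  0.16964608] 0.5218177295672529 19.999828934669495 [ 0.61087995  0.33596579 -1.86491627]
144 bottom 0.0703008439165333 exp 0.07064608162052335 fit [ 0.47890553 -0.14650799]
```

View pics/side3c.png

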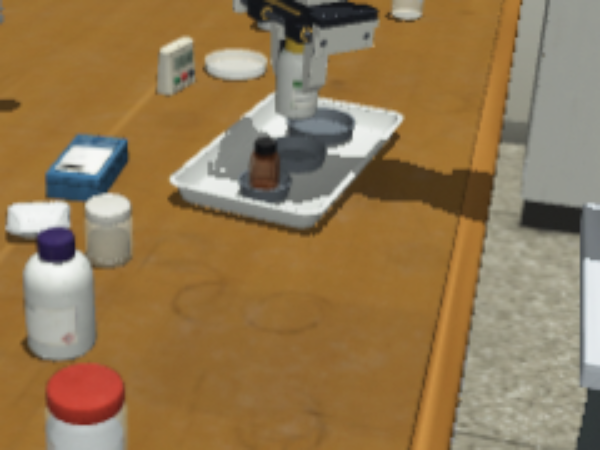

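The medium bottle hangs upright, with its bottom at 0.070 m. It is 5 mm short in y because of my sum, so I'll correct that. The small bottle stands upright in its nest.

>>> send_rows(motion="1 0 -0.005 -0.02 0 0 0; 1 0 0 -0.02 0 0 0; 1 0 0 -0.012 0 0 0; 1 0 0 -0.0065 0 0 0; 1 0 0 -0.0025 0 0 0")

```text
clock: 11.55
position: [0.4788, -0.1512, 0.1084]
ee_rot: [2.904, 1.199, 0.0]
force: [-0.0, -0.1, -1.2]
width: 0.516
gripper_force: 20.0
```

>>> send_rows(motion="1 0 0 0 0 0 0; 0.2 0 0 0 0 0 0; 0.2 0 0 0 0 0 0; 0.2 0 0 0 0 0 0; 0.2 0 0 0 0 0 0")

```text
clock: 12.18
position: [0.4786, -0.1513, 0.1083]
ee_rot: [2.904, 1.198, 0.0]
force: [-0.3, 0.9, 0.6]
width: 0.801
gripper_force: 0.0
```

>>> send_rows(motion="0.2 0 0 0.01 0 0 0; 0.2 0 0 0.03 0 0 0; 0.2 0 0 0.06 0 0 0; 0 0 0 0.06 0 0 0; 0 0.01 0.05 0 0 0 0")

```text
clock: 12.8
position: [0.4905, -0.1046, 0.2734]
ee_rot: [2.903, 1.185, 0.01]
force: [1.4, 0.4, -1.3]
width: 0.963
gripper_force: 0.0
```

>>> send_rows(motion="0 0.0149 0.0526 0 0 0 0; 0 0.0149 0.0526 0 0 0 0; 0 0.0149 0.0526 0 0 0 0; 0 0.0149 0.0526 0 0 0 0; 0 0.0149 0.0526 0 0 0 0")

```text
clock: 13.42
position: [0.5633, 0.1634, 0.269]
ee_rot: [2.904, 1.198, 0.001]
force: [0.9, -0.7, -0.7]
width: 1.002
gripper_force: 0.0
```

>>> send_rows(motion="0 0.0149 0.0526 0 0 0 0; 0 0.0149 0.0524 0 0 0 0; 0 0 0 -0.04 0 0 0; 0 0 0 0 0 0 0; 0 0 0 0 0 0 0")

```text
clock: 14.05
position: [0.5933, 0.266, 0.2296]
ee_rot: [2.904, 1.197, 0.001]
force: [-0.6, 0.0, 0.7]
width: 0.997
gripper_force: 0.0
```

Run:
```python
from meas import *
print(arm.observe()['position'])
_,d=grab('side','side4');uv,Q=cloud('side',d)
r=np.hypot(*(Q[:,:2]-[.4788,-.1515]).T);B=Q[(r<.03)&(Q[:,2]>.03)]
print(len(B),np.percentile(B[:,2],98),fit(B[B[:,2]<.07][:,:2],.024))
r=np.hypot(*(Q[:,:2]-[.593,.2665]).T);B=Q[(r<.045)&(Q[:,2]>.015)&(Q[:,2]<.07)]
print(len(B),fit(B[:,:2],.03))
```

```text
[0.59330412 0.26599371 0.2295775 ]
388 0.10018168684890327 [ 0.47885187 -0.15189527]
613 [0.5932869  0.26618999]
```

View pics/side4.png

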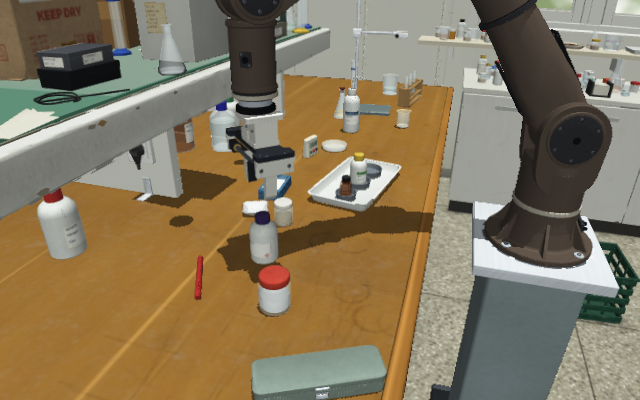

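The medium bottle is upright in its nest at (358,170), with its top at 0.100 m. The gripper is centred over the large bottle at (263,237).

>>> send_rows(motion="0 0 0 -0.05 0 0 0; 0 0 0 -0.035 0 0 0; 0 0 0 -0.02 0 0 0; 0 0 0 -0.008 0 0 0; 1 0 0 0 0 0 0", force=30)

```text
clock: 14.72
position: [0.5934, 0.2669, 0.1161]
ee_rot: [-2.904, -1.198, -0.002]
force: [-0.1, 0.2, -0.2]
width: 0.936
gripper_force: 0.0
```

>>> send_rows(motion="1 0 0 0 0 0 0; 1 0 0 0 0 0 0; 1 0 0 0 0 0 0; 1 0 0 0 0 0 0; 1 0 0 0 0 0 0")

```text
clock: 15.35
position: [0.5931, 0.267, 0.1159]
ee_rot: [-2.904, -1.198, -0.002]
force: [-1.3, 0.1, 5.9]
width: 0.648
gripper_force: 30.0
```

>>> send_rows(motion="1 0 0 0.02 0 0 0; 1 0 0 0.05 0 0 0; 1 0 0 0.055 0 0 0; 1 -0.01 -0.04 0.015 0 0 0; 1 -0.012 -0.05 0 0 0 0")

```text
clock: 15.98
position: [0.571, 0.1774, 0.2581]
ee_rot: [-2.902, -1.202, -0.007]
force: [0.4, -2.2, -3.0]
width: 0.646
gripper_force: 30.0
```

>>> send_rows(motion="1 -0.013 -0.0523 0 0 0 0; 1 -0.013 -0.0523 0 0 0 0; 1 -0.013 -0.0523 0 0 0 0; 1 -0.013 -0.0523 0 0 0 0; 1 -0.013 -0.0523 0 0 0 0")

```text
clock: 16.6
position: [0.5052, -0.0863, 0.2563]
ee_rot: [2.903, 1.199, 0.001]
force: [1.5, -0.3, -2.3]
width: 0.649
gripper_force: 30.0
```

>>> send_rows(motion="1 -0.013 -0.0523 0 0 0 0; 1 -0.013 -0.0523 0 0 0 0; 1 -0.013 -0.0523 0 0 0 0; 1 0 0 0 0 0 0; 1 0 0 -0.02 0 0 0")

```text
clock: 17.23
position: [0.4677, -0.242, 0.237]
ee_rot: [2.903, 1.196, 0.004]
force: [-0.6, -0.2, -2.9]
width: 0.645
gripper_force: 30.0
```

>>> send_rows(motion="1 0 0 -0.03 0 0 0; 1 0 0 -0.02 0 0 0; 1 0 0 0 0 0 0; 1 0 0 0 0 0 0")

```text
clock: 17.73
position: [0.4676, -0.2413, 0.1864]
ee_rot: [2.903, 1.199, 0.002]
force: [0.9, -0.2, -2.5]
width: 0.648
gripper_force: 30.0
```

```bash
python3 chk.py side5 .116 .030
```

```text
[ 0.46756309 -0.2412958   0.18639954] 0.6480382217381983 29.999689757823944 [ 0.85642038 -0.22879152 -2.54136694]
146 bottom 0.07143963926891135 exp 0.07039954095266988 fit [ 0.46749646 -0.2417992 ]
```

View pics/side5c.png

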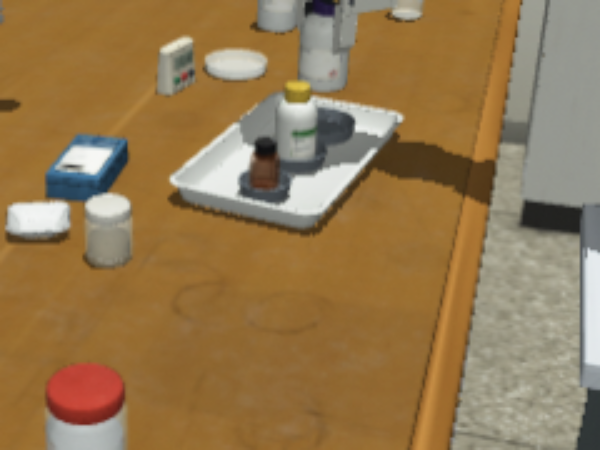

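The large bottle hangs upright within 1 mm of the nest centre, with its bottom at 0.070 m. Lowering by 62 mm.

>>> send_rows(motion="1 0 -0.0005 -0.025 0 0 0; 1 0 0 -0.018 0 0 0; 1 0 0 -0.011 0 0 0; 1 0 0 -0.0055 0 0 0; 1 0 0 -0.0025 0 0 0")

```text
clock: 18.4
position: [0.4672, -0.2422, 0.1238]
ee_rot: [2.903, 1.198, 0.001]
force: [-8.9, 3.7, 30.5]
width: 0.65
gripper_force: 30.0
```

>>> send_rows(motion="1 0 0 0 0 0 0; 0.1 0 0 0 0 0 0; 0.1 0 0 0 0 0 0; 0.1 0 0 0 0 0 0; 0.1 0 0 0 0 0 0")

```text
clock: 19.02
position: [0.4669, -0.2422, 0.1233]
ee_rot: [2.904, 1.198, 0.0]
force: [0.4, 0.0, -0.1]
width: 0.899
gripper_force: 0.0
```

>>> send_rows(motion="0.1 0 0 0.01 0 0 0; 0.1 0 0 0.03 0 0 0; 0.1 0 0 0.06 0 0 0; 0.1 0 0 0.06 0 0 0; 0.1 0 -0.05 0.02 0 0 0")

```text
clock: 19.65
position: [0.4694, -0.289, 0.3088]
ee_rot: [2.896, 1.207, 0.009]
force: [1.0, -2.0, -0.9]
width: 0.901
gripper_force: 0.0
```

>>> send_rows(motion="0.1 0 -0.05 0 0 0 0; 0.1 0 -0.05 0 0 0 0; 0.1 0 -0.05 0 0 0 0; 0.1 0 -0.05 0 0 0 0; 0.1 0 0 0 0 0 0")

```text
clock: 20.27
position: [0.4647, -0.4966, 0.3027]
ee_rot: [2.907, 1.189, -0.002]
force: [-0.2, 0.3, 0.2]
width: 0.899
gripper_force: 0.0
```

Run:
```python
from meas import *
o=arm.observe();print(o['position'],o['clock'])
for n in('side','top'):
    _,d=grab(n,n+'6');uv,Q=cloud(n,d)
    for c,rb,h in[((.4927,-.0606),.017,.043),((.4788,-.1515),.024,.066),((.467,-.2423),.03,.077)]:
        r=np.hypot(*(Q[:,:2]-c).T);B=Q[(r<rb+.008)&(Q[:,2]>.03)];t=np.percentile(B[:,2],98);T=B[B[:,2]>t-.006]
        print(n,c,'top',t.round(4),'cap',T.mean(0).round(4),'body',fit(B[B[:,2]<h][:,:2],rb) if n=='side' else '')
a=np.vstack([cv2.resize(cv2.imread('pics/side6.png')[120:320,230:430],(480,300)),0*np.zeros((2,480,3),np.uint8),cv2.resize(cv2.imread('pics/top6.png')[140:280,170:480],(480,217))])
cv2.imwrite('pics/fin.png',a)
```

```text
[ 0.46467152 -0.49662241  0.30273707] 20.275
side (0.4927, -0.0606) top 0.0674 cap [ 0.4925 -0.0574  0.0657] body [ 0.49317429 -0.0606597 ]
side (0.4788, -0.1515) top 0.1003 cap [ 0.4776 -0.146   0.0985] body [ 0.47917056 -0.15194454]
side (0.467, -0.2423) top 0.1154 cap [ 0.4663 -0.2371  0.1136] body [ 0.46708623 -0.24342115]
top (0.4927, -0.0606) top 0.0726 cap [ 0.4936 -0.06    0.0696] body 
top (0.4788, -0.1515) top 0.1056 cap [ 0.4788 -0.1499  0.1024] body 
top (0.467, -0.2423) top 0.12 cap [ 0.4684 -0.2396  0.1172] body
```

View pics/fin.png

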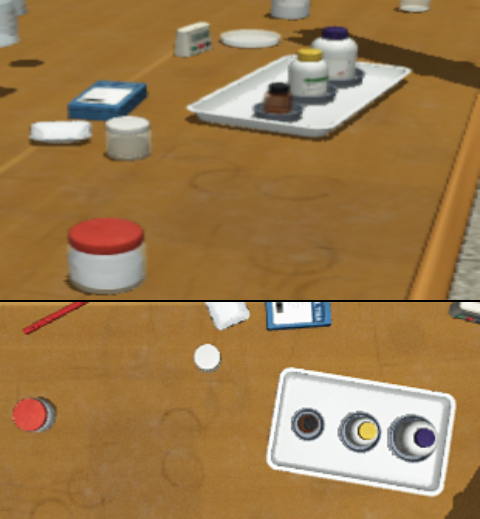

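All three bottles stand upright on the bottoms of their own nests, with tops at the expected 0.067, 0.100 and 0.115 m in the side view. The two jars have not moved and the arm is clear.

```bash
python3 -c "
from cell import arm
print(arm.sign_off())"
```

```text
the job is handed in; nothing more can be done
None
```

The job is handed in after about 20 s of robot time: the small, medium and large bottles each stand upright in their matching nests, and the two jars were left where they stood.

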